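# Post spent grinding wheels into the scrap box through its one-way flap

### The job

Put all the spent grinding wheels lying in the two piles left of the microscope into the scrap box, one at a time: lay the wheel flat on the box's open deck, push it through the sprung two-leaf flap until the flap has shut behind it; never slip it in from above behind the flap; then press the treadle down to its stop so that the trap floor slides apart and the wheel drops into the hopper below, and let the treadle come up again. Finish with every wheel lying in the hopper, the flap shut and the treadle up, and leave the other things on the bench where they are.

Things in the scene. Friction and masses are not known exactly. Their poses are not given: they have to be found in the camera images.
- gatebox: the scrap box, a fixed grey steel cabinet 252 long (along its own x, the pushing direction), 90 wide, 106 high; origin on the bench under the middle of the flap, z up. Its deck is flat, top 75 mm above the bench, from x = -130 to +34 mm, y = -45 to +45, with open sides behind x = -55
- gate (a point): the point on the deck under the middle of the flap (box x = 0). A funnel (y = +-56 mm at x = -55, narrowing to +-41 at x = -30, 22 mm high above the deck) leads to it; from x = -30 on the channel is 82 mm wide between walls 28 mm above the deck, open above as far as x = 60
- chamber (a point): the point on the chamber floor, level with the deck, at box x = 76 mm where a wheel's centre belongs after the push (68 to 82 mm will do: push until its rear rim is at about x = 42). Floor from x = 34 on: the trap. From x = 44 to 52 the channel narrows to 73 mm. End wall at x = 116; clear roof from x = 60 on, underside 28 mm over the floor, top 106 mm over the bench
- hopper (a point): the middle of the hopper's floor, under the trap: a well with clear side windows, box x = 32 to 116 mm, y = -41 to +41, floor 4 mm above the bench
- apron (a point): the point on top of the deck, 80 mm before the flap, over which a wheel is best laid
- leaf_left (a joint): left leaf of the flap (hinged at y = +42 mm on an upright pin, 41 mm long, 24 mm high): 0 shut, grows to 1.57 rad as it swings inward (+x of the box); a light spring (about 0.3 to 1 N at its tip) shuts it and a stop keeps it from swinging outward
- leaf_right (a joint): right leaf of the flap, hinged at y = -42 mm: the same, 0 shut, up to 1.57 rad inward
- pedal (a joint): the treadle, a steel plate with a ribbed rubber pad, hinged beside the deck at x = -10 mm of the box and y = +93, 28 mm up, reaching 125 mm toward -x of the box: 0 up (sloping up at 0.3 rad), 0.3 rad at its stop (level). A spring lifts it: about 2 N at the pad to start, 6 N at the stop
- pedal_pad (a point): the point on top of the treadle's rubber pad (60 x 48 mm) to press down on, 90 mm from its hinge; it sinks about 27 mm to the stop (to about 35 mm above the bench)
- trap_left (a joint): one half of the sliding trap floor of the chamber, linked to the treadle: 0 shut, 0.043 m fully withdrawn through the side wall (toward +y of the box) when the treadle is at its stop, so that a wheel on it drops; it shuts again as the treadle rises
- trap_right (a joint): the other half of the trap floor, the same, moving toward -y of the box
- wheel_1: a flat grinding wheel, a disc 68 mm in diameter and 9 mm thick (70 g) with a small bore; origin at the centre of its underside, z along its axis. Starts lying flat in one of two piles of one or two wheels to the left of the microscope, on or near the thin mouse mat (2 mm); may be absent
- wheel_2: a flat grinding wheel, a disc 68 mm in diameter and 9 mm thick (70 g) with a small bore; origin at the centre of its underside, z along its axis. Starts lying flat in one of two piles of one or two wheels to the left of the microscope, on or near the thin mouse mat (2 mm); may be absent
- wheel_3: a flat grinding wheel, a disc 68 mm in diameter and 9 mm thick (70 g) with a small bore; origin at the centre of its underside, z along its axis. Starts lying flat in one of two piles of one or two wheels to the left of the microscope, on or near the thin mouse mat (2 mm); may be absent
- wheel_4: a flat grinding wheel, a disc 68 mm in diameter and 9 mm thick (70 g) with a small bore; origin at the centre of its underside, z along its axis. Starts lying flat in one of two piles of one or two wheels to the left of the microscope, on or near the thin mouse mat (2 mm); may be absent
- monitor_corner (a point): lower right corner of the monitor behind the piles, fixed; from here its lower edge, 0.1 m above the bench, runs 0.54 m to the left along direction (-0.407, 0.914) in world x, y, and the screen rises from it, leaning back
- keyboard_corner (a point): far right corner of the fixed keyboard (20 mm high), whose right end runs 0.14 m from here toward the robot along direction (-0.857, -0.515); the keyboard lies to the left of that line
- microscope_corner (a point): near left corner of the microscope's fixed base (56 mm high); the base's left side runs from here along direction (0.966, 0.259), its front along (0.259, -0.966); its camera head stands over the middle of the base from 0.25 m up
- magnifier: a black eye loupe 35 mm across, 31 mm high, not to be disturbed
- paste_jar: a small jar 33 mm across, 32 mm high, behind the piles, not to be disturbed

How it is judged:
At the end, for the whole second after the job is handed in: every wheel that is present lies at rest in the hopper under the trap (underside less than 60 mm above the bench, within the hopper's walls), both leaves of the flap are shut (under 0.12 rad), the treadle is up (under 0.04 rad) and the trap is shut (both halves under 8 mm) (x of wheel_1 in the frame of gatebox between 0.035 and 0.116 m and y of wheel_1 in the frame of gatebox between -0.04 and 0.04 m and z of each of wheel_1, wheel_2, wheel_3, wheel_4 in the frame of gatebox below 0.06 m and linear speed of each of wheel_1, wheel_2, wheel_3, wheel_4 below 0.03 m/s and x of wheel_2 in the frame of gatebox between 0.035 and 0.116 m and y of wheel_2 in the frame of gatebox between -0.04 and 0.04 m and x of wheel_3 in the frame of gatebox between 0.035 and 0.116 m and y of wheel_3 in the frame of gatebox between -0.04 and 0.04 m and x of wheel_4 in the frame of gatebox between 0.035 and 0.116 m and y of wheel_4 in the frame of gatebox between -0.04 and 0.04 m and value of joint each of leaf_left, leaf_right below 0.12 rad and value of joint pedal below 0.04 rad and value of joint each of trap_left, trap_right below 0.008 m); the robot touches nothing.
It fails at once if the loupe or the small jar is pushed more than 4 cm from its place (distance of any of magnifier, paste_jar from where it was at the start of the episode above 0.04 m).
It fails at once if a wheel is slipped into the chamber on edge from above instead of going through the flap ((x of wheel_1 in the frame of gatebox between 0 and 0.116 m and y of wheel_1 in the frame of gatebox between -0.04 and 0.04 m and z of wheel_1 in the frame of gatebox between 0.078 and 0.12 m and angle between wheel_1's own z axis and vertical between 0.5 and 2.64 rad) or (x of wheel_2 in the frame of gatebox between 0 and 0.116 m and y of wheel_2 in the frame of gatebox between -0.04 and 0.04 m and z of wheel_2 in the frame of gatebox between 0.078 and 0.12 m and angle between wheel_2's own z axis and vertical between 0.5 and 2.64 rad) or (x of wheel_3 in the frame of gatebox between 0 and 0.116 m and y of wheel_3 in the frame of gatebox between -0.04 and 0.04 m and z of wheel_3 in the frame of gatebox between 0.078 and 0.12 m and angle between wheel_3's own z axis and vertical between 0.5 and 2.64 rad) or (x of wheel_4 in the frame of gatebox between 0 and 0.116 m and y of wheel_4 in the frame of gatebox between -0.04 and 0.04 m and z of wheel_4 in the frame of gatebox between 0.078 and 0.12 m and angle between wheel_4's own z axis and vertical between 0.5 and 2.64 rad)).
Of wheel_1, wheel_2, wheel_3, wheel_4 only 3 to 4 are there at a start; the rules pass over those that are not, and their reading is None.
At some moment in a run one of wheel_1, wheel_2, wheel_3, wheel_4 may be knocked a few centimetres aside while the robot is not near it.
It also fails if it takes over 210 s, if anything falls off the work surface, if the arm or the gripper's body presses on something with over 40 N, if the wrist force passes 120 N, or if a joint passes its speed limit or range.

### The arm

A 7-joint arm with a two-finger parallel gripper is mounted at the origin on a cart in front of the work surface, level with it; the furniture and walls round the work are solid. World frame = base frame: x ahead of the robot, y to its left, z up, the work surface at z = 0. Lengths are in m, angles in rad, forces in N, time in s.
With the tool pointing down it reaches from about 0.35 to 0.9 m from the base axis. Payload 19.9 kg.
Tool frame: the origin (TCP) lies midway between the tips of the shut fingers; the grasp point (between the pads) lies 19 mm behind it; z points along the fingers, y is the line along which they close (so a half turn about z gives the same grasp; the last joint's range is limited). The gripper opens to 85 mm and grips with 20 to 120 N. Pads are 22 mm wide; open, the fingers measure 114 mm over their backs; the gripper's body (76 mm by 85 mm) begins 54 mm behind the grasp point. The pads swing forward as they close: fully open they stand 13 mm farther back than shut.
Start: joints at [-1.198, 0.417, -0.01, 1.614, 0.005, 1.111, -0.053], TCP at [0.252, 0.572, 0.231] pointing down, gripper open.
Joint ranges: [-2.81, 2.81], [-0.39, 2.02], [-1.27, 1.25], [0.06, 2.57], [-1.19, 4.33], [0.19, 2], [-2.82, 2.82]. Speed limits (rad/s): [1.89, 1.89, 2.39, 2.39, 3.01, 3.01, 3.01].

### API

Orientations are given as a 3x3 rotation matrix whose columns are the frame's x, y, z axes.
In Python, from station import ctrl, eyes, finder gives the robot as it stands. The module is installed in compiled form; this text tells all that it offers.
- The arm moves only by the tool step_arm, never from a script. Its argument "series" is one flat list of numbers, 7 for each row, row after row: the closure, from -1 (fully open) to 1 (shut), so that 0 is half open, then the shift along the tool's x, y, z each as a share of 10 cm, from -1 to 1, then the turn, a rotation vector about the tool's x, y, z each as a share of 4 degrees, from -1 to 1. A call has 1 to 20 rows; each row shifts and turns the commanded pose from where the row before left it, along the tool's axes as they then stand; what a row does not reach is not made up. A row lasts 1/10 s, in which the tool goes at most 50 mm and 8.59 degrees, less where a joint would pass 70% of its speed; a pose out of reach is approached as far as the arm can. A call with a number of a shift or a turn outside -1 to 1 is refused whole. A call with a gripper value outside its range is refused whole. The fingers move at their own pace and stop on an object; "force" is the grip in N (left out, the last holds). Time passes only in rows, so rows that do not move let the fingers close. It gives the time, the measured TCP pose, the force, the opening and the grip force at its end, in the units of the state.
- ctrl.observe(): the state, without advancing time (a new reading comes with each control period).
- eyes.grab_frame(name): name is "scene" or "top" or "wrist"; returns the picture (480x640x3 uint8, blue, green, red); there is no depth.
- eyes.camera_model(name): a dict with "intrinsics" (3x3 intrinsics, pixels), "k1" (the pictures are not rectified: a ray, as slopes to the right and down, at radius r is drawn at 1 + k1 r^2 times it, then the intrinsics apply), "xyz" and "attitude" of the camera in the world; the wrist camera has in their place "tool_from_camera" (4x4, takes a point from camera to tool coordinates, whose origin is the TCP and whose axes are the flange's). Camera axes: x right, y down, z forward; pixel columns grow to the right and rows downward; lengths in m; the calibration is good to about 2 mm. A picture is of the moment at which its call begins: read the wrist's pose just before it. camera_model takes no time and is no camera call.
- ctrl.hand_in(): hands the job in; it is judged then, once.
Trained networks look in the newest picture that a camera, given by its name, has taken for a name from the list of things; names that differ only in an ending like _2 or _b are one class to them, and where a whole thing is asked for, a point or a joint stands for the part that bears it (a point fixed in the world has none). Each returns a list of dicts, best first, with "p" (0 to 1); they miss things now and then, are a little off and sometimes report something else, mostly with a low value. They report only what shows in the picture. A call takes as long as a camera call.
- finder.recognise(camera, name): "rect" ([left, top, right, bottom] in pixels, round what is visible of it).
- finder.silhouettes(camera, name): "region" (480x640 bool, what is visible of it) and "rect" ([left, top, right, bottom] in pixels, round what is visible of it).
- finder.landmark_of(camera, name): "uv" ([column, row] in pixels: a listed point, or the origin of a listed thing).
The state is a dict: "time": time; "qpos": joint angles; "dq": joint speeds; "joint_torque": joint torques, N m; "tool_pos": TCP position; "eef_rot": TCP orientation; "force": force on the tool from outside, world axes, zero at the start; "torque": the same for the moment, N m; "opening": opening from 0.0 (shut) to 1.0 (fully open); "gripper_force": force on a finger pad.
Only numpy, scipy, OpenCV 4.12 (cv2) and the standard library are available. Lean on these libraries where they do the work, as an engineer would, in place of code of your own. Each camera call takes 0.05 s, during which the arm holds its last target. There are 200 camera calls.

## Working session

There is one attempt and no reset: what is moved stays moved. The work goes in short steps, Python scripts to look and compute and a tool call to move; the robot and the scene stay as the last step left them, time stands still between calls to the robot, and variables do not carry over. Pictures are saved under pics/ and viewed, at most 14 in all, crops included, and the job is handed in when it is done.

Besides the shell and the picture viewer there is one more tool, called as name(argument=value, ...), one argument or row to a line, values as JSON. step_arm: Moves the arm, as the interface text tells. Shift numbers are shares of 10 cm and turn numbers shares of 4 degrees, none past 1 either way. Its arguments: {"type":"object","properties":{"series":{"type":"array"},"force":{"type":"number"}},"required":["series"]}

```bash
mkdir -p pics; cat > h.py <<'E'
import numpy as np, cv2
from station import ctrl, eyes, finder
def cam(name):
    m=eyes.camera_model(name); K=np.array(m["intrinsics"])
    if name=="wrist":
        s=ctrl.observe(); T=np.array(m["tool_from_camera"]); R=np.array(s["eef_rot"]); p=np.array(s["tool_pos"])
        return K,m["k1"],R@T[:3,:3],R@T[:3,3]+p
    return K,m["k1"],np.array(m["attitude"]),np.array(m["xyz"])
def ray(c,uv):
    K,k1,R,p=c
    d=np.linalg.inv(K)@[uv[0],uv[1],1]; s=d[:2].copy()
    for _ in range(20): s=d[:2]/(1+k1*(s@s))
    return R@[s[0],s[1],1],p
def at(c,uv,z):
    d,p=ray(c,uv); return p+d*(z-p[2])/d[2]
def proj(c,X):
    K,k1,R,p=c; q=R.T@(np.array(X)-p); s=q[:2]/q[2]; s=s*(1+k1*(s@s)); return (K@[s[0],s[1],1])[:2]
def snap(name,f=None):
    c=cam(name); im=eyes.grab_frame(name)
    if f: cv2.imwrite("pics/"+f,im)
    return c,im
E
cat > /tmp/a.py <<'E'
from h import *
np.set_printoptions(precision=4,suppress=True)
print(ctrl.observe())
for n in ["scene","top"]:
    c,im=snap(n,n+"0.png"); print(n,c[3],c[2])
    for t,z in [("wheel_1",.01),("gate",.075),("chamber",.075),("apron",.075),("gatebox",0),("hopper",.004),("pedal_pad",.06),("magnifier",0),("paste_jar",0),("microscope_corner",.056),("keyboard_corner",.02),("monitor_corner",.1)]:
        for o in finder.landmark_of(n,t)[:5]:
            if o["p"]>.2: print(t,round(o["p"],2),np.round(o["uv"]),at(c,o["uv"],z))
E
python3 /tmp/a.py
```

```text
{'time': 0.0, 'qpos': array([-1.1975,  0.418 , -0.0103,  1.6142,  0.0047,  1.1107, -0.053 ]), 'dq': array([ 0.0003, -0.001 ,  0.0017,  0.0015,  0.0009,  0.0005,  0.0021]), 'joint_torque': array([  0.0004, -86.4437,   0.6792, -43.4903,   0.0191,   0.0074,
         0.    ]), 'tool_pos': array([0.2517, 0.5717, 0.2306]), 'eef_rot': array([[-0.9152,  0.403 , -0.0004],
       [ 0.403 ,  0.9152, -0.0012],
       [-0.0001, -0.0013, -1.    ]]), 'force': array([-0.2935, -0.8089,  0.5494]), 'torque': array([ 0.0182,  0.0328, -0.0353]), 'gripper_force': 0.0, 'opening': 0.9990807730347155}
scene [ 0.0337 -0.7656  0.5298] [[ 0.8739 -0.2183  0.4343]
 [-0.4859 -0.4177  0.7678]
 [ 0.0138 -0.882  -0.4711]]
wheel_1 0.61 [279. 239.] [0.4166 0.0971 0.01  ]
gate 0.66 [345. 284.] [ 0.3981 -0.1839  0.075 ]
chamber 0.65 [306. 271.] [ 0.3631 -0.1245  0.075 ]
apron 0.6 [387. 306.] [ 0.4218 -0.2598  0.075 ]
gatebox 0.65 [344. 324.] [ 0.3986 -0.1825  0.    ]
pedal_pad 0.66 [354. 354.] [ 0.3376 -0.309   0.06  ]
magnifier 0.74 [264. 262.] [0.3632 0.0468 0.    ]
paste_jar 0.46 [366. 236.] [0.5865 0.0438 0.    ]
key
[... 227 characters left out ...]
 0.92 [280. 238.] [0.4527 0.0245 0.01  ]
wheel_1 0.86 [238. 256.] [0.4198 0.0969 0.01  ]
gate 0.7 [194. 235.] [0.4457 0.1598 0.075 ]
gate 0.69 [408. 272.] [ 0.3918 -0.1897  0.075 ]
chamber 0.95 [362. 283.] [ 0.3724 -0.1153  0.075 ]
apron 0.75 [455. 255.] [ 0.419  -0.2667  0.075 ]
gatebox 0.97 [402. 272.] [ 0.3961 -0.1903  0.    ]
hopper 0.86 [357. 287.] [ 0.3693 -0.1105  0.004 ]
pedal_pad 0.74 [237. 258.] [0.412  0.0909 0.06  ]
pedal_pad 0.72 [482. 306.] [ 0.3393 -0.3118  0.06  ]
magnifier 0.76 [267. 292.] [0.3591 0.0467 0.    ]
paste_jar 0.9 [271. 168.] [0.5824 0.0468 0.    ]
microscope_corner 0.93 [310. 257.] [ 0.4145 -0.0304  0.056 ]
keyboard_corner 0.77 [196. 234.] [0.4564 0.1713 0.02  ]
```

```bash
python3 -c "
import cv2
a=cv2.imread('pics/top0.png');cv2.imwrite('pics/t1.png',cv2.resize(a[120:380,160:560],None,fx=2,fy=2,interpolation=cv2.INTER_CUBIC))"
```

```text
(no output)
```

View pics/t1.png

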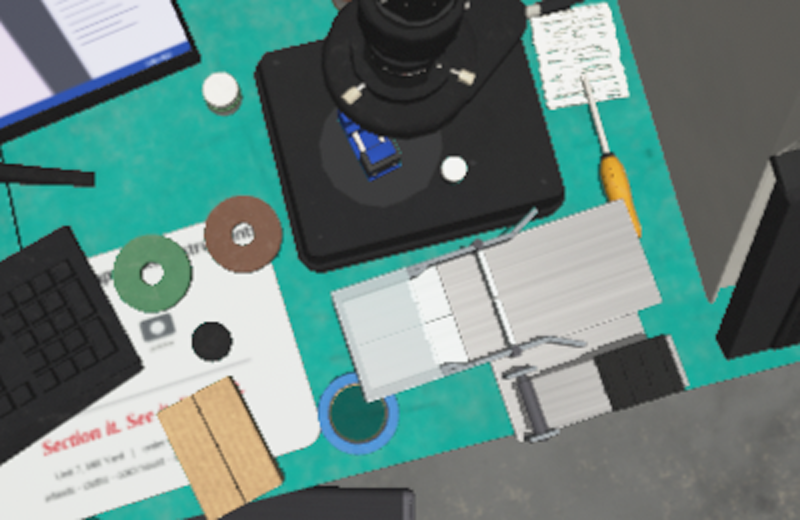

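View pics/scene0.png

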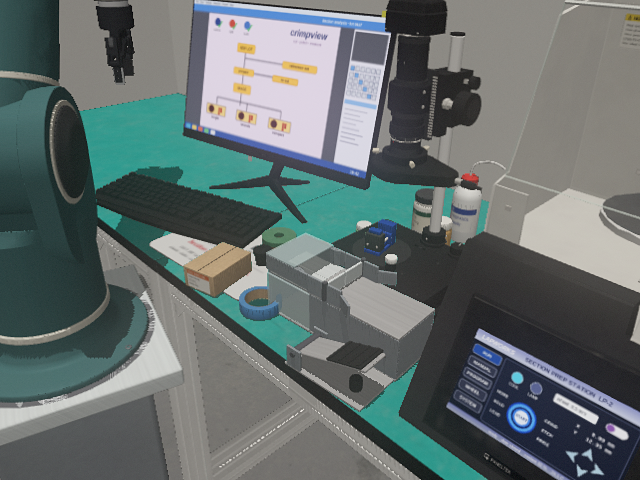

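step_arm(
  series=[-1,0,0,0,0,0,1,-1,0,0,0,0,0,1,-1,0,0,0,0,0,1,-1,0,0,0,0,0,1,-1,0,0,0,0,0,1,-1,0,0,0,0,0,1,-1,0,0,0,0,0,1,-1,0,0,0,0,0,1,-1,0,0,0,0,0,1,-1,0,0,0,0,0,1,-1,0,0,0,0,0,1,-1,0,0,0,0,0,1,-1,0,0,0,0,0,0.3],
  force=40,
)

```text
time: 2.6
tool_pos: [0.2518, 0.572, 0.2313]
eef_rot: [[-0.291, 0.957, 0.0], [0.957, 0.291, -0.0], [-0.0, 0.0, -1.0]]
force: [-0.1, -0.3, -0.6]
opening: 1.001
gripper_force: 0.0
```

step_arm(
  series=[-1,-0.2,0,0,0,0,0,-1,-0.4,0,-0.02,0,0,0,-1,-0.4,0,-0.02,0,0,0,-1,-0.4,0,-0.02,0,0,0,-1,-0.4,0.01,-0.02,0,0,0,-1,-0.4,0.01,-0.02,0,0,0,-1,-0.4,0.01,-0.02,0,0,0,-1,-0.4,0.01,-0.02,0,0,0,-1,-0.4,0.01,-0.02,0,0,0,-1,-0.4,0.01,-0.02,0,0,0,-1,-0.4,0.01,-0.02,0,0,0,-1,-0.4,0.01,-0.02,0,0,0,-1,-0.4,0.01,-0.02,0,0,0,-1,-0.4,0.01,-0.02,0,0,0,-1,-0.2,0,0,0,0,0,-1,0,0,0,0,0,0],
)

```text
time: 4.2
tool_pos: [0.426, 0.037, 0.2576]
eef_rot: [[-0.29, 0.957, 0.001], [0.957, 0.29, -0.0], [-0.0, 0.001, -1.0]]
force: [-0.0, 0.4, -0.7]
opening: 0.997
gripper_force: 0.0
```

```bash
cat > /tmp/b.py <<'E'
from h import *
np.set_printoptions(precision=4,suppress=True)
s=ctrl.observe(); print(s["time"],s["tool_pos"],s["eef_rot"])
print(eyes.camera_model("wrist")["tool_from_camera"])
c,im=snap("wrist","w1.png")
for t,z in [("wheel_1",.01),("gate",.075),("chamber",.075),("magnifier",0),("microscope_corner",.056),("keyboard_corner",.02)]:
    for o in finder.landmark_of("wrist",t)[:5]:
        if o["p"]>.2: print(t,round(o["p"],2),np.round(o["uv"]),at(c,o["uv"],z))
E
python3 /tmp/b.py
```

```text
4.2 [0.426  0.037  0.2576] [[-0.2903  0.9569  0.0007]
 [ 0.9569  0.2903 -0.0001]
 [-0.0003  0.0007 -1.    ]]
[[ 0.0007 -0.9471 -0.3209  0.0833]
 [ 1.      0.0005  0.0008 -0.0009]
 [-0.0006 -0.3209  0.9471 -0.1423]
 [ 0.      0.      0.      1.    ]]
wheel_1 0.85 [336. 218.] [0.4535 0.022  0.01  ]
wheel_1 0.59 [324. 130.] [0.4159 0.0992 0.01  ]
wheel_1 0.56 [338. 210.] [0.4529 0.0299 0.01  ]
wheel_1 0.53 [327. 127.] [0.4181 0.1023 0.01  ]
gate 0.69 [219. 409.] [ 0.3935 -0.1841  0.075 ]
chamber 0.64 [326. 128.] [0.4149 0.1044 0.075 ]
magnifier 0.67 [252. 168.] [0.3602 0.0435 0.    ]
microscope_corner 0.72 [284. 270.] [ 0.4168 -0.0284  0.056 ]
microscope_corner 0.45 [252. 168.] [0.366  0.0537 0.056 ]
keyboard_corner 0.86 [391.  66.] [0.456  0.1695 0.02  ]
keyboard_corner 0.25 [327. 132.] [0.4191 0.0987 0.02  ]
```

View pics/w1.png

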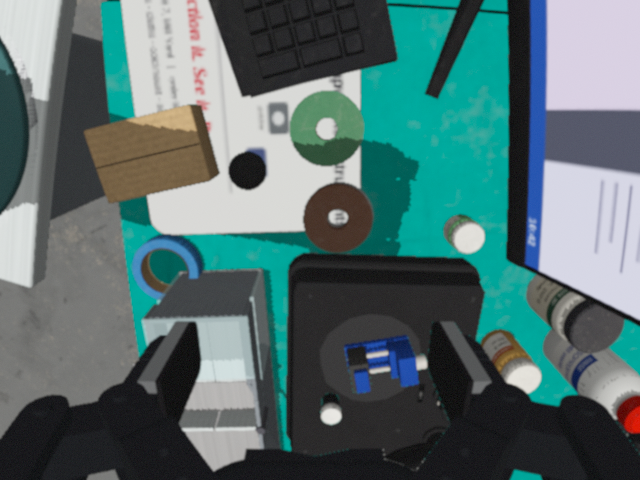

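```bash
cat > /tmp/c.py <<'E'
from h import *
np.set_printoptions(precision=4,suppress=True)
for n,f in [("wrist","w1.png"),("top","top0.png")]:
    im=cv2.imread("pics/"+f); c=cam(n)
    for col,g in [("green",(.417,.100,.015)),("brown",(.453,.025,.01))]:
        u=proj(c,g); x0,y0=(u-55).astype(int)
        hsv=cv2.cvtColor(im,cv2.COLOR_BGR2HSV)[y0:y0+110,x0:x0+110]
        H,S,V=[hsv[...,i].astype(int) for i in range(3)]
        m=((H>40)&(H<78)&(S>70)) if col=="green" else (((H<14)|(H>170))&(S>60)&(V>35))
        nl,lab,st,cen=cv2.connectedComponentsWithStats(m.astype(np.uint8))
        k=1+np.argmax(st[1:,4]); cn,_=cv2.findContours((lab==k).astype(np.uint8),0,2)
        h=cv2.convexHull(max(cn,key=cv2.contourArea))[:,0]+[x0,y0]
        for z in (.011,.020):
            P=np.array([at(c,q,z)[:2] for q in h]); A=np.c_[2*P,np.ones(len(P))]
            s=np.linalg.lstsq(A,(P**2).sum(1),rcond=None)[0]; r=np.sqrt(s[2]+s[:2]@s[:2])
            print(n,col,z,s[:2],"diam",2*r, "res",np.std(np.linalg.norm(P-s[:2],axis=1)))
E
python3 /tmp/c.py
```

```text
wrist green 0.011 [0.417  0.1044] diam 0.06685292522171934 res 0.0003179585724857723
wrist green 0.02 [0.4167 0.1048] diam 0.06530467947351838 res 0.0003105949753608494
wrist brown 0.011 [0.4537 0.0253] diam 0.06785135390278246 res 0.00045976156428797897
wrist brown 0.02 [0.4525 0.0275] diam 0.06627998556188756 res 0.00044911395410885454
top green 0.011 [0.4196 0.1021] diam 0.06769902213218967 res 0.0006085265255935154
top green 0.02 [0.4186 0.1004] diam 0.06702617811247205 res 0.0006024785293198821
top brown 0.011 [0.4552 0.0231] diam 0.06654066584552493 res 0.00025632552483137254
top brown 0.02 [0.4539 0.0222] diam 0.06587933444556578 res 0.00025377796814514967
```

```bash
python3 -c "
import cv2,numpy as np
a=cv2.imread('pics/w1.png')[80:270,270:400];b=cv2.imread('pics/scene0.png')[215:291,230:330]
z=lambda i:cv2.resize(i,(400,570),interpolation=cv2.INTER_CUBIC)
b=cv2.resize(b,(400,304),interpolation=cv2.INTER_CUBIC); b=cv2.copyMakeBorder(b,0,266,0,0,0)
cv2.imwrite('pics/z1.png',np.hstack([z(a),b]))"
```

```text
(no output)
```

View pics/z1.png

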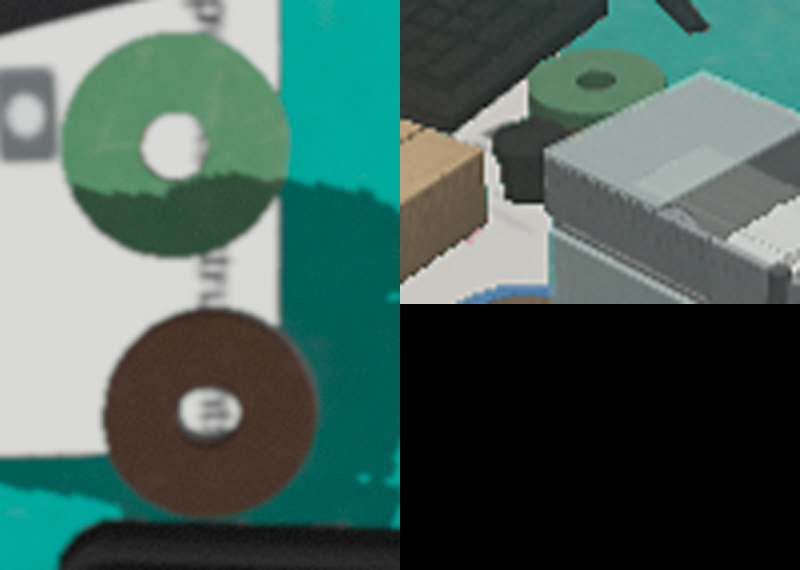

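step_arm(
  series=[-1,0.2,0.03,0,0,0,0,-1,0.3,0.05,0.1,0,0,0,-1,0.15,0.03,0.3,0,0,0,-1,0,0,0.4,0,0,0,-1,0,0,0.4,0,0,0,-1,0,0,0.4,0,0,0,-1,0,0,0.4,0,0,0,-1,0,0,0.2,0,0,0,-1,0,0,0.15,0,0,0,-1,0,0,0.1,0,0,0,-1,0,0,0.05,0,0,0,-1,0,0,0.025,0,0,0,-1,0,0,0,0,0,0],
)

```text
time: 5.85
tool_pos: [0.4171, 0.105, 0.0051]
eef_rot: [[-0.293, 0.956, 0.0], [0.956, 0.293, 0.0], [0.0, 0.0, -1.0]]
force: [-0.1, -0.3, -0.2]
opening: 0.999
gripper_force: 0.0
```

step_arm(
  series=[1,0,0,0,0,0,0,1,0,0,0,0,0,0,1,0,0,0,0,0,0,1,0,0,0,0,0,0,1,0,0,0,0,0,0,1,0,0,0,0,0,0],
  force=40,
)

```text
time: 6.45
tool_pos: [0.4173, 0.1051, 0.0056]
eef_rot: [[-0.293, 0.956, 0.001], [0.956, 0.293, 0.001], [0.0, 0.001, -1.0]]
force: [-2.8, -1.2, 13.9]
opening: 0.776
gripper_force: 40.6
```

step_arm(
  series=[1,0,0,-0.1,0,0,0,1,0,0,-0.2,0,0,0,1,0,0,-0.4,0,0,0,1,0,0,-0.4,0,0,0,1,0,0,-0.4,0,0,0,1,0,0,0,0,0,0],
)

```text
time: 7.05
tool_pos: [0.419, 0.1055, 0.1596]
eef_rot: [[-0.293, 0.956, 0.006], [0.956, 0.293, 0.004], [0.002, 0.007, -1.0]]
force: [0.5, -0.2, -1.6]
opening: 0.773
gripper_force: 45.1
```

```bash
python3 -c "
from h import *
c,im=snap('scene'); a=cv2.resize(im[130:300,210:370],(560,595),interpolation=cv2.INTER_CUBIC)
cv2.imwrite('pics/s2.png',a)"
```

```text
(no output)
```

View pics/s2.png

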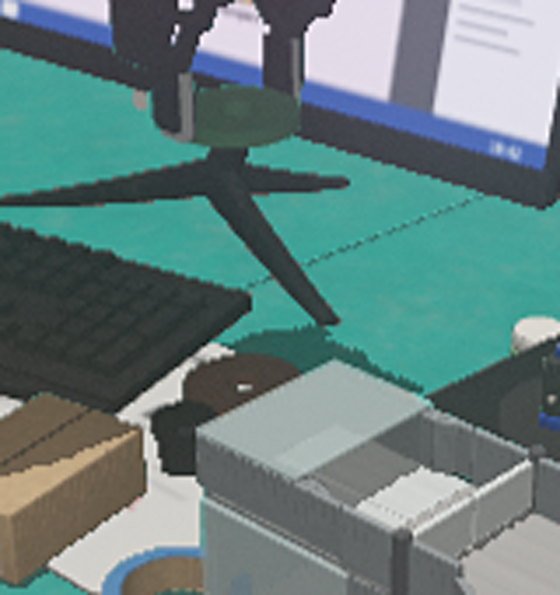

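step_arm(
  series=[1,-0.1,-0.05,-0.1,0,0,0,1,-0.3,-0.11,-0.1,0,0,0,1,-0.4,-0.15,-0.1,0,0,0,1,-0.4,-0.15,-0.1,0,0,0,1,-0.4,-0.15,-0.1,0,0,0,1,-0.4,-0.15,-0.1,0,0,0,1,-0.4,-0.15,0,0,0,0,1,-0.3,-0.12,0,0,0,0,1,-0.2,-0.06,0,0,0,0,1,0,0,0,0,0,0,1,0,0,0,0,0,0],
)

```text
time: 8.2
tool_pos: [0.3967, -0.2048, 0.2144]
eef_rot: [[-0.291, 0.957, -0.002], [0.957, 0.291, -0.0], [0.001, -0.002, -1.0]]
force: [0.2, 0.8, -0.9]
opening: 0.773
gripper_force: 45.1
```

```bash
cat > /tmp/d.py <<'E'
from h import *
np.set_printoptions(precision=4,suppress=True)
s=ctrl.observe(); print(s["time"],s["tool_pos"],s["eef_rot"])
c,im=snap("wrist","w3.png")
for t,z in [("gate",.075),("chamber",.075),("apron",.075),("gatebox",0),("hopper",.004),("pedal_pad",.062)]:
    for o in finder.landmark_of("wrist",t)[:2]:
        if o["p"]>.2: print(t,round(o["p"],2),np.round(o["uv"]),at(c,o["uv"],z))
E
python3 /tmp/d.py
```

```text
8.2 [ 0.3967 -0.2048  0.2144] [[-0.2914  0.9566 -0.0018]
 [ 0.9566  0.2914 -0.    ]
 [ 0.0005 -0.0018 -1.    ]]
gate 0.66 [320. 198.] [ 0.3931 -0.1831  0.075 ]
chamber 0.93 [311.  88.] [ 0.3662 -0.1147  0.075 ]
gatebox 0.92 [316. 183.] [ 0.3919 -0.1867  0.    ]
pedal_pad 0.79 [210. 315.] [ 0.3366 -0.3056  0.062 ]
```

View pics/w3.png

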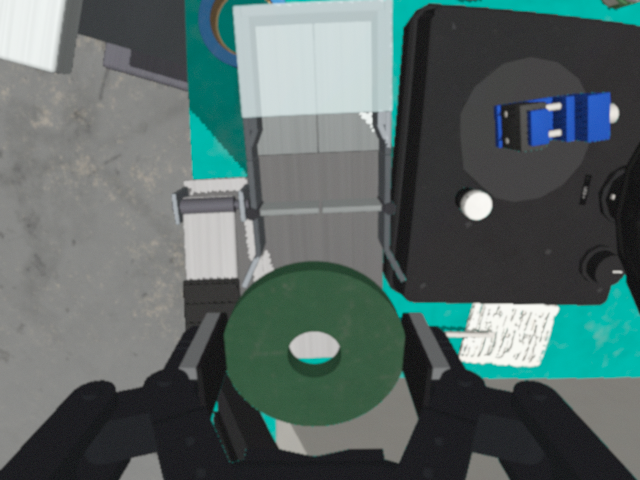

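```bash
cat > /tmp/e.py <<'E'
from h import *
np.set_printoptions(precision=4,suppress=True)
c=cam("wrist")
for n,uv,z in [("seam far",(316.5,30),.075),("seam near",(317,152),.075),("leaf mid",(321,209),.099),("leafL",(261,211),.099),("leafR",(381,208),.099),("roofL",(241.5,116.5),.106),("roofR",(393,114),.106),("roofLfar",(235.5,4),.106),("roofRfar",(390.5,0),.106),("trapL",(262,153),.075),("trapR",(380,151.5),.075),("padnearL",(185,281),.055),("padnearR",(240,279),.055)]:
    print(n,at(c,uv,z)[:2])
E
python3 /tmp/e.py
```

```text
seam far [ 0.3601 -0.0787]
seam near [ 0.3833 -0.1523]
leaf mid [ 0.3957 -0.1843]
leafL [ 0.3586 -0.1971]
leafR [ 0.4331 -0.1721]
roofL [ 0.3328 -0.1424]
roofR [ 0.4187 -0.1143]
roofLfar [ 0.3139 -0.0836]
roofRfar [ 0.3962 -0.0561]
trapL [ 0.3474 -0.164 ]
trapR [ 0.4244 -0.1392]
padnearL [ 0.3114 -0.2848]
padnearR [ 0.3543 -0.2695]
```

```bash
cat > /tmp/e.py <<'E'
from h import *
np.set_printoptions(precision=4,suppress=True)
c=cam("top"); B=np.array([.3955,-.1845]); a=np.radians(108.1); X=np.array([np.cos(a),np.sin(a)]);Y=np.array([-X[1],X[0]])
for uv in [(519,297),(545,197),(516,270)]:
    for z in (0,.1,.2,.3):
        p=at(c,uv,z)[:2]; print(uv,z,p,"box",(p-B)@X,(p-B)@Y)
c=cam("wrist"); p=at(c,(315.5,347),.229)[:2]; print("hole",p,(p-B)@X,(p-B)@Y)
E
python3 /tmp/e.py
```

```text
(519, 297) 0 [ 0.3563 -0.3936] box -0.18651692728272168 0.10223939359213159
(519, 297) 0.1 [ 0.3527 -0.3579] box -0.15154740651552592 0.09460209541267245
(519, 297) 0.2 [ 0.3491 -0.3223] box -0.11657788574833003 0.08696479723321328
(519, 297) 0.3 [ 0.3455 -0.2867] box -0.08160836498113425 0.07932749905375414
(545, 197) 0 [ 0.535  -0.4466] box -0.2924700717718766 -0.051196850944428565
(545, 197) 0.1 [ 0.5119 -0.4052] box -0.24594050421347893 -0.04209344572276806
(545, 197) 0.2 [ 0.4888 -0.3638] box -0.1994109366550812 -0.03299004050110747
(545, 197) 0.3 [ 0.4657 -0.3224] box -0.15288136909668354 -0.023886635279446847
(516, 270) 0 [ 0.4033 -0.3901] box -0.19782883079621852 0.05643767005389466
(516, 270) 0.1 [ 0.3946 -0.3548] box -0.16162512170413568 0.053797581440725474
(516, 270) 0.2 [ 0.3858 -0.3196] box -0.1254214126120528 0.05115749282755627
(516, 270) 0.3 [ 0.3771 -0.2844] box -0.08921770351996999 0.048517404214387154
hole [ 0.3976 -0.2044] -0.019559714535728374 0.004161922374366029
```

step_arm(
  series=[1,-0.1,0,0,0,0,-0.3,1,-0.3,0.03,0.1,0,0,0,1,-0.2,0.02,0.3,0,0,0,1,-0.05,0,0.4,0,0,0,1,0,0,0.3,0,0,0,1,0,0,0.15,0,0,0,1,0,0,0.05,0,0,0,1,0,0,0,0,0,0],
)

```text
time: 9.35
tool_pos: [0.4229, -0.2646, 0.0853]
eef_rot: [[-0.313, 0.95, 0.0], [0.95, 0.313, -0.0], [-0.0, 0.0, -1.0]]
force: [0.1, 0.0, 0.2]
opening: 0.771
gripper_force: 45.1
```

```bash
cat > /tmp/f.py <<'E'
from h import *
np.set_printoptions(precision=4,suppress=True)
ct=cam("top");cs=cam("scene"); B=np.array([.3955,-.1845]); a=np.radians(108.1); X=np.array([np.cos(a),np.sin(a)]);Y=np.array([-X[1],X[0]])
for u,v in [((547,196),(472,237)),((519,297),(400,412))]:
    d1,p1=ray(ct,u);d2,p2=ray(cs,v)
    t=np.linalg.lstsq(np.c_[d1,-d2],p2-p1,rcond=None)[0]; q1=p1+t[0]*d1;q2=p2+t[1]*d2
    p=(q1+q2)/2; print(p,"gap",np.linalg.norm(q1-q2),"box",(p[:2]-B)@X,(p[:2]-B)@Y)
E
python3 /tmp/f.py
```

```text
[ 0.4788 -0.353   0.2197] gap 0.016099535791846035 box -0.18600725426591977 -0.026826842810343893
[ 0.3562 -0.3873  0.0187] gap 0.0015100251429878144 box -0.18055755013016236 0.10031241058379621
```

step_arm(
  series=[1,0,0,0.1,0,0,0,1,0,0,0.05,0,0,0,1,0,0,0,0,0,0,-1,0,0,0,0,0,0,-1,0,0,0,0,0,0,-1,0,0,0,0,0,0],
)

```text
time: 9.95
tool_pos: [0.4226, -0.2646, 0.07]
eef_rot: [[-0.313, 0.95, 0.0], [0.95, 0.313, -0.0], [-0.0, 0.0, -1.0]]
force: [-0.6, 0.0, 0.4]
opening: 0.999
gripper_force: 0.0
```

step_arm(
  series=[1,0,0,0,0,0,0,1,0,0,0,0,0,0,1,0,0,0,0,0,0,1,0,0,0,0,0,0,1,0.05,0,-0.01,0,0,0,1,0.05,0,0,0,0,0,1,0,0,0,0,0,0,-1,0,0,0,0,0,0,-1,0,0,0,0,0,0,-1,0,0,0,0,0,0,-1,0,0,-0.2,0,0,0,0,0,0,-0.3,0,0,0,0.3,-0.2,0,0,0,0,0,0.3,-0.28,0,0,0,0,0,0.3,0,0,0,0,0,0],
)

```text
time: 11.45
tool_pos: [0.435, -0.3036, 0.1213]
eef_rot: [[-0.311, 0.95, 0.001], [0.95, 0.311, -0.002], [-0.002, 0.0, -1.0]]
force: [-0.2, -0.7, 0.2]
opening: 0.354
gripper_force: 0.0
```

```bash
cat > box.py <<'E'
from h import *
np.set_printoptions(precision=4,suppress=True)
B=np.array([.3955,-.1845]); a=np.radians(108.1); X=np.array([np.cos(a),np.sin(a)]);Y=np.array([-X[1],X[0]])
def tb(p): p=np.array(p[:2])-B; return np.array([p@X,p@Y])
def fb(x,y): return B+x*X+y*Y
E
cat > /tmp/g.py <<'E'
from box import *
s=ctrl.observe(); print(s["time"],tb(s["tool_pos"]),s["tool_pos"][2],s["opening"])
c,im=snap("wrist","w4.png")
E
python3 /tmp/g.py
```

```text
11.45 [-0.1254 -0.0006] 0.12131855302336104 0.35425117194545036
```

View pics/w4.png

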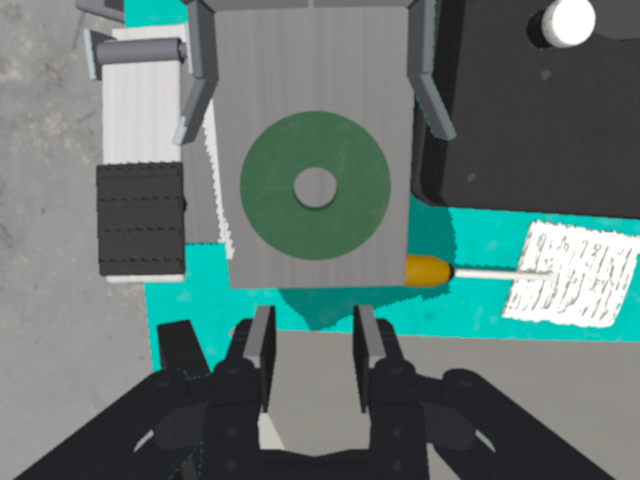

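step_arm(
  series=[0.3,0,0,0.25,0,0,0,0.3,0,0,0.18,0,0,0,0.3,0,0,0,0,0,0,0.3,0.1,0,0,0,0,0,0.3,0.2,0,0,0,0,0,0.3,0.2,0,0,0,0,0,0.3,0.2,0,0,0,0,0,0.3,0.2,0,0,0,0,0,0.3,0.2,0,0,0,0,0,0.3,0.2,0,0,0,0,0,0.3,0.1,0,0,0,0,0,0.3,0.08,0,0,0,0,0,0.3,0.07,0,0,0,0,0,0.3,0.04,0,0,0,0,0,0.3,0,0,0,0,0,0],
)

```text
time: 13.0
tool_pos: [0.3847, -0.1495, 0.0779]
eef_rot: [[-0.313, 0.95, 0.0], [0.95, 0.313, 0.0], [0.0, 0.0, -1.0]]
force: [-1.3, -0.3, 1.7]
opening: 0.353
gripper_force: 2.2
```

```bash
cat > /tmp/g.py <<'E'
from box import *
s=ctrl.observe(); print(s["time"],tb(s["tool_pos"]),s["tool_pos"][2],s["opening"],s["force"])
c,im=snap("wrist","w5.png")
for f,t in (("wrist","wheel_1"),):
    for o in finder.landmark_of(f,t)[:3]: print(o["p"],o["uv"],tb(at(c,o["uv"],.075)))
E
python3 /tmp/g.py
```

```text
13.0 [ 0.0366 -0.0006] 0.07790583869225423 0.3529653657429211 [-1.2842 -0.2756  1.723 ]
```

View pics/w5.png

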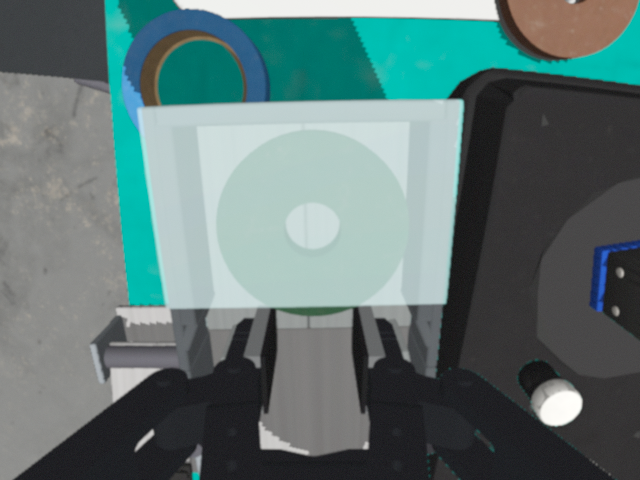

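```bash
python3 -c "
from box import *
c=cam('wrist')
for u in [(313,224),(313,130),(313,315),(217,222),(409,222)]: print(u,tb(at(c,u,.084)))"
```

```text
(313, 224) [0.0806 0.0007]
(313, 130) [0.1125 0.0008]
(313, 315) [0.0449 0.0006]
(217, 222) [0.0813 0.0343]
(409, 222) [ 0.0815 -0.0329]
```

step_arm(
  series=[0.3,-0.02,0,-0.15,0,0,0,0.3,0,0,-0.3,0,0,0,1,-0.1,-0.08,-0.4,0,0,0,1,-0.4,-0.28,0,0,0,0,1,-0.4,-0.28,0,0,0,0,1,-0.3,-0.22,0,0,0,0,1,-0.12,-0.08,0,0,0,0,1,0,0,0.3,0,0,0,1,0,0,0.3,0,0,0,1,0,0,0.2,0,0,0,1,0,0,0.2,0,0,0,1,0,0,0.15,0,0,0,1,0,0,0.1,0,0,0,1,0,0,0,0,0,0],
)

```text
time: 14.5
tool_pos: [0.3371, -0.3067, 0.0371]
eef_rot: [[-0.312, 0.95, -0.001], [0.95, 0.312, 0.0], [0.0, -0.001, -1.0]]
force: [-0.2, -0.2, 4.2]
opening: -0.001
gripper_force: 1.8
```

```bash
python3 -c "
from box import *
s=ctrl.observe();print(tb(s['tool_pos']),s['tool_pos'][2],s['force'])
c,im=snap('top','t6.png'); d,jm=snap('scene')
cv2.imwrite('pics/t6.png',np.hstack([cv2.resize(im[220:350,300:520],(440,260)),cv2.resize(jm[190:410,220:420],(300,330))[:260]]))"
```

```text
[-0.098   0.0935] 0.03713861760840305 [-0.1966 -0.2022  4.2237]
```

View pics/t6.png

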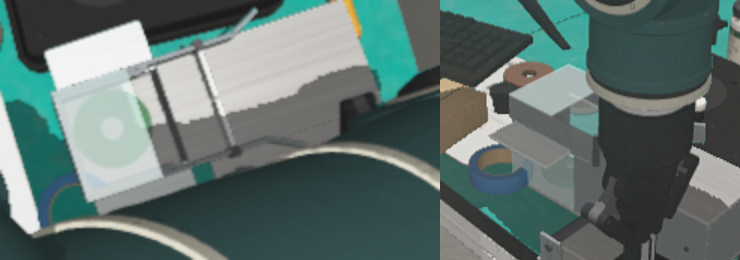

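step_arm(
  series=[1,0,0,0.03,0,0,0,1,0,0,0.02,0,0,0,1,0,0,0,0,0,0,1,0,0,0,0,0,0],
)

```text
time: 15.0
tool_pos: [0.3375, -0.3067, 0.0338]
eef_rot: [[-0.313, 0.95, 0.001], [0.95, 0.313, -0.0], [-0.0, 0.001, -1.0]]
force: [-6.4, 1.9, 24.3]
opening: -0.004
gripper_force: 12.3
```

step_arm(
  series=[1,0,0,-0.15,0,0,0,1,0,0,-0.2,0,0,0,1,0,0,-0.3,0,0,0,-1,0,0,-0.4,0,0,0,-1,0.2,0.1,-0.4,0,0,0,-1,0.4,0.1,-0.4,0,0,0,-1,0.4,0.1,-0.1,0,0,0,-1,0.2,0.1,0,0,0,0,-1,0,0,0,0,0,0],
)

```text
time: 15.9
tool_pos: [0.3409, -0.1971, 0.2108]
eef_rot: [[-0.319, 0.948, 0.002], [0.948, 0.319, 0.003], [0.002, 0.003, -1.0]]
force: [0.2, -0.6, 0.5]
opening: 0.989
gripper_force: 0.0
```

```bash
cat > look.py <<'E'
from box import *
import sys
s=ctrl.observe();print(s["time"],"box",tb(s['tool_pos']),"world",s['tool_pos'],"F",s['force'],s["opening"])
c,im=snap('wrist',sys.argv[1])
for o in finder.landmark_of("wrist","wheel_1")[:4]: print(round(o["p"],2),np.round(o["uv"]),"z.020",at(c,o["uv"],.02)[:2],"z.075 box",tb(at(c,o["uv"],.075)),"z.004",tb(at(c,o["uv"],.01)))
E
python3 look.py w7.png
```

```text
15.9 box [0.005  0.0558] world [ 0.3409 -0.1971  0.2108] F [ 0.2198 -0.5667  0.5492] 0.9890968630207195
```

View pics/w7.png

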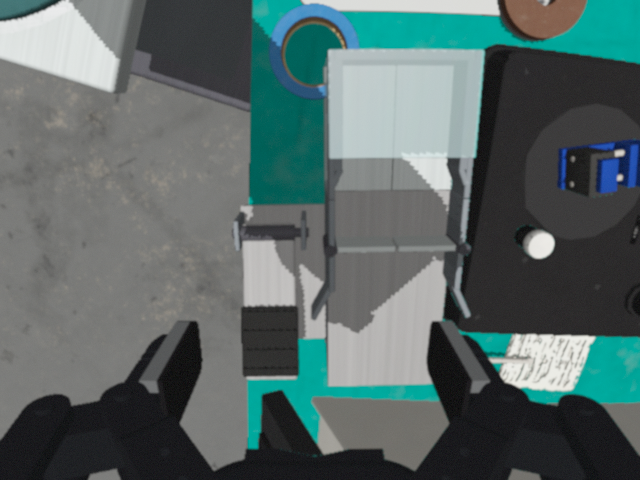

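step_arm(
  series=[-1,0.15,0.1,0,0,0,0,-1,0.4,0.35,0,0,0,0,-1,0.4,0.35,0,0,0,0,-1,0.4,0.35,0,0,0,0,-1,0.4,0.35,0,0,0,0,-1,0.3,0.17,0,0,0,0,-1,0,0,0,0,0,0,-1,0,0,0,0,0,0],
)

```text
time: 16.8
tool_pos: [0.4298, 0.0345, 0.21]
eef_rot: [[-0.314, 0.95, -0.0], [0.95, 0.314, -0.002], [-0.001, -0.001, -1.0]]
force: [0.3, -0.5, -0.2]
opening: 1.0
gripper_force: 0.0
```

```bash
cat > look2.py <<'E'
from box import *
import sys
s=ctrl.observe();print(s["time"],"world",s['tool_pos'],s["eef_rot"][:,0])
for n in ("wrist","top"):
    c,im=snap(n,n[0]+sys.argv[1])
    for o in finder.silhouettes(n,"wheel_1")[:4]:
        if o["p"]<.3: continue
        cn,_=cv2.findContours(np.array(o["region"]).astype(np.uint8),0,2); h=cv2.convexHull(max(cn,key=cv2.contourArea))[:,0].astype(float)
        if len(h)<8: continue
        print(n,round(o["p"],2),np.round(o["rect"]))
        for z in (.011,.020):
            P=np.array([at(c,q,z)[:2] for q in h]); A=np.c_[2*P,np.ones(len(P))]
            f=np.linalg.lstsq(A,(P**2).sum(1),rcond=None)[0]; print("   ",z,f[:2],"d",2*np.sqrt(f[2]+f[:2]@f[:2]))
E
python3 look2.py 8.png
```

```text
16.8 world [0.4298 0.0345 0.21  ] [-0.3135  0.9496 -0.0013]
wrist 0.86 [298. 189. 376. 264.]
    0.011 [0.4543 0.0213] d 0.06981331802126997
    0.02 [0.4529 0.0237] d 0.06797198524162194
wrist 0.56 [285.  85. 369. 169.]
    0.011 [0.4187 0.1014] d 0.0678814876130118
    0.02 [0.4183 0.1017] d 0.06609110704070385
top 0.97 [276. 219. 305. 256.]
    0.011 [0.4546 0.0173] d 0.06085738958258484
    0.02 [0.4533 0.0164] d 0.06025254287510302
top 0.34 [329. 222. 506. 342.]
    0.011 [ 0.3822 -0.2112] d 0.2811680755225372
    0.02 [ 0.3816 -0.2097] d 0.2783736148022483
```

View pics/w8.png

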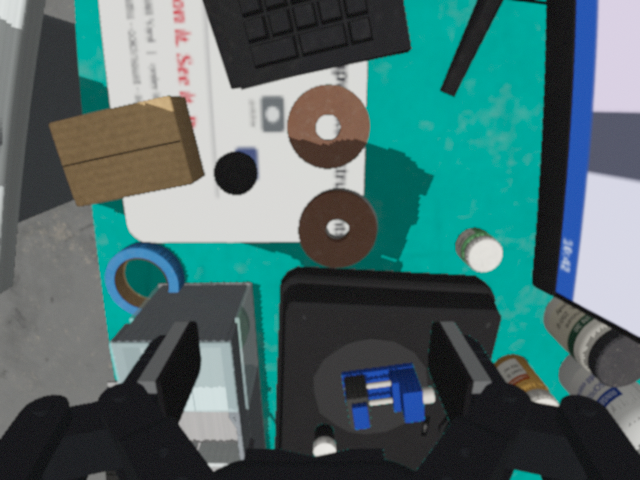

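step_arm(
  series=[-1,-0.17,0.19,0.1,0,0,0,-1,0,0,0.4,0,0,0,-1,0,0,0.4,0,0,0,-1,0,0,0.4,0,0,0,-1,0,0,0.3,0,0,0,-1,0,0,0.2,0,0,0,-1,0,0,0.13,0,0,0,-1,0,0,0.1,0,0,0,-1,0,0,0,0,0,0,-0.3,0,0,0,0,0,0,-0.3,0,0,0,0,0,0,-0.3,0,0,0,0,0,0,-0.3,0,0,0,0,0,0],
)

```text
time: 18.3
tool_pos: [0.4537, 0.025, 0.0086]
eef_rot: [[-0.314, 0.949, 0.002], [0.949, 0.314, 0.0], [-0.0, 0.002, -1.0]]
force: [-3.3, -1.9, 12.7]
opening: 0.764
gripper_force: 40.9
```

step_arm(
  series=[1,0,0,-0.1,0,0,0,1,0,0,-0.2,0,0,0,1,0,0,-0.4,0,0,0,1,0,0,-0.4,0,0,0,1,0,0,-0.4,0,0,0,1,0,0,-0.4,0,0,0,1,0,0,-0.2,0,0,0,1,0,0,0,0,0,0],
)

```text
time: 19.1
tool_pos: [0.4541, 0.0252, 0.2207]
eef_rot: [[-0.314, 0.949, 0.005], [0.949, 0.314, 0.003], [0.001, 0.006, -1.0]]
force: [-1.1, 0.3, -2.1]
opening: 0.766
gripper_force: 44.8
```

```bash
python3 - <<'E'
from box import *
s=ctrl.observe(); p=s["tool_pos"]; d=fb(-.02,0)-p[:2]; R=s["eef_rot"]; print(s["time"],p,R[:2,0]@d,R[:2,1]@d)
c,im=snap("wrist"); d2,jm=snap("scene")
cv2.imwrite("pics/w9.png",np.hstack([cv2.resize(im,(480,360)),cv2.resize(jm[130:300,210:370],(320,360))]))
E
```

```text
19.1 [0.4541 0.0252 0.2207] -0.20069236739851123 -0.1215691503360311
```

View pics/w9.png

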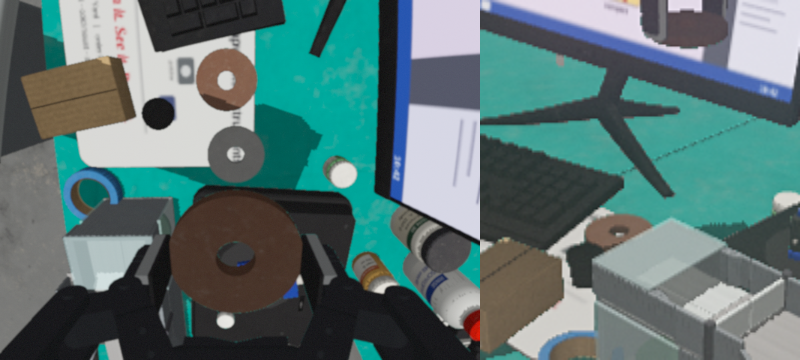

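step_arm(
  series=[1,-0.1,-0.06,0,0,0,0,1,-0.35,-0.17,0,0,0,0,1,-0.35,-0.17,0,0,0,0,1,-0.35,-0.17,0,0,0,0,1,-0.35,-0.17,0,0,0,0,1,-0.35,-0.17,0,0,0,0,1,-0.35,-0.17,0,0,0,0,1,-0.35,-0.13,0.1,0,0,0,1,0,0,0.4,0,0,0,1,0,0,0.4,0,0,0,1,0,0,0.25,0,0,0,1,0,0,0.15,0,0,0,1,0,0,0,0,0,0],
)

```text
time: 20.5
tool_pos: [0.4167, -0.2554, 0.086]
eef_rot: [[-0.313, 0.95, -0.003], [0.95, 0.313, 0.0], [0.001, -0.003, -1.0]]
force: [-0.2, -0.0, 0.1]
opening: 0.765
gripper_force: 44.8
```

```bash
cat > pos.py <<'E'
from box import *
s=ctrl.observe();R=s["eef_rot"]; print(s["time"],"box",tb(s['tool_pos']),"z",s['tool_pos'][2],"F",s['force'],s["opening"],"yaw",np.degrees(np.arctan2(R[1,0],R[0,0])))
E
python3 pos.py
```

```text
20.5 box [-0.074   0.0019] z 0.0860184222468912 F [-0.1931 -0.0226  0.0995] 0.7650840539570369 yaw 108.22647164808079
```

step_arm(
  series=[1,0,0.02,0.07,0,0,0,1,0,0,0.04,0,0,0,1,0,0,0.015,0,0,0,1,0,0,0,0,0,0,-1,0,0,0,0,0,0,-1,0,0,0,0,0,0,-1,0,0,-0.02,0,0,0,-1,0,0,-0.2,0,0,0,0.3,0,0,-0.28,0,0,0,0.3,-0.25,0,0,0,0,0,0.3,-0.26,0,0,0,0,0,0.3,0,0,0,0,0,0],
)

```text
time: 21.7
tool_pos: [0.4366, -0.3056, 0.1257]
eef_rot: [[-0.312, 0.95, 0.002], [0.95, 0.312, -0.002], [-0.003, 0.001, -1.0]]
force: [0.1, 0.5, 0.2]
opening: 0.355
gripper_force: 0.0
```

```bash
cat > deck.py <<'E'
import sys
exec(open("pos.py").read())
c,im=snap("wrist",sys.argv[1])
for o in finder.silhouettes("wrist","wheel_1")[:3]:
    cn,_=cv2.findContours(np.array(o["region"]).astype(np.uint8),0,2); h=cv2.convexHull(max(cn,key=cv2.contourArea))[:,0].astype(float)
    if len(h)<8: continue
    P=np.array([at(c,q,.084)[:2] for q in h]); A=np.c_[2*P,np.ones(len(P))]
    f=np.linalg.lstsq(A,(P**2).sum(1),rcond=None)[0]; print(round(o["p"],2),"wheel box",tb(f[:2]),"d",2*np.sqrt(f[2]+f[:2]@f[:2]))
E
python3 deck.py w10.png
```

```text
21.7 box [-0.1279 -0.0015] z 0.12569541226569764 F [0.0707 0.5057 0.208 ] 0.35474152772974105 yaw 108.19705832318401
0.85 wheel box [-0.076  -0.0011] d 0.06806433790321434
```

step_arm(
  series=[0.3,0,-0.01,0.28,0,0,0,0.3,0,0,0.19,0,0,0,0.3,0,0,0,0,0,0,0.3,0.1,0,0,0,0,0,0.3,0.2,0,0,0,0,0,0.3,0.2,0,0,0,0,0,0.3,0.2,0,0,0,0,0,0.3,0.2,0,0,0,0,0,0.3,0.2,0,0,0,0,0,0.3,0.2,0,0,0,0,0,0.3,0.1,0,0,0,0,0,0.3,0.08,0,0,0,0,0,0.3,0.07,0,0,0,0,0,0.3,0.04,0,0,0,0,0,0.3,0,0,0,0,0,0],
)

```text
time: 23.3
tool_pos: [0.3853, -0.1521, 0.078]
eef_rot: [[-0.314, 0.949, 0.001], [0.949, 0.314, -0.0], [-0.0, 0.0, -1.0]]
force: [-0.1, 0.1, 1.5]
opening: 0.347
gripper_force: 1.5
```

```bash
python3 deck.py w11.png; python3 - <<'E'
from h import *
im=cv2.imread("pics/w11.png")[90:360,120:480]; cv2.imwrite("pics/w11c.png",im)
E
```

```text
23.3 box [ 0.034  -0.0004] z 0.0780134772989685 F [-0.0561  0.0656  1.4536] 0.34673294723635706 yaw 108.29654097053385
0.92 wheel box [ 0.1585 -0.0769] d 0.04764376172269271
0.78 wheel box [0.064 0.001] d 0.04486734318556111
```

View pics/w11c.png

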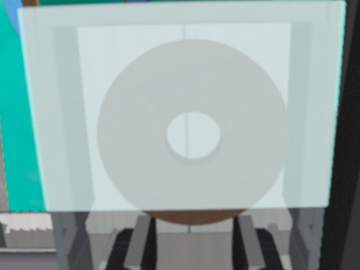

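step_arm(
  series=[0.3,-0.02,0,-0.15,0,0,0,0.3,0,0,-0.3,0,0,0,1,-0.1,-0.08,-0.4,0,0,0,1,-0.4,-0.28,0,0,0,0,1,-0.4,-0.28,0,0,0,0,1,-0.3,-0.22,0,0,0,0,1,-0.1,-0.08,0,0,0,0,1,0,0,0.3,0,0,0,1,0,0,0.3,0,0,0,1,0,0,0.2,0,0,0,1,0,0,0.2,0,0,0,1,0,0,0.15,0,0,0,1,0,0,0.1,0,0,0,1,0,0,0.03,0,0,0,1,0,0,0.01,0,0,0,1,0,0,0,0,0,0,1,0,0,0,0,0,0],
)

```text
time: 25.1
tool_pos: [0.3373, -0.3078, 0.0345]
eef_rot: [[-0.313, 0.95, 0.001], [0.95, 0.313, -0.001], [-0.001, 0.001, -1.0]]
force: [-2.8, -3.7, 6.0]
opening: -0.004
gripper_force: 2.8
```

step_arm(
  series=[1,0,0,-0.15,0,0,0,1,0,0,-0.2,0,0,0,1,0,0,-0.3,0,0,0,-1,0,0,-0.4,0,0,0,-1,0.2,0.1,-0.4,0,0,0,-1,0.4,0.1,-0.4,0,0,0,-1,0.4,0.1,-0.1,0,0,0,-1,0.2,0.1,0,0,0,0,-1,0,0,0,0,0,0],
)

```text
time: 26.0
tool_pos: [0.3416, -0.2083, 0.2066]
eef_rot: [[-0.319, 0.948, 0.003], [0.948, 0.319, 0.001], [0.0, 0.003, -1.0]]
force: [0.6, -0.4, 0.1]
opening: 0.987
gripper_force: 0.0
```

```bash
cat > chk.py <<'E'
import sys
exec(open("pos.py").read())
c,im=snap("wrist",sys.argv[1])
old=cv2.imread("pics/w7.png")
# roof region: mean colour / leaves: compare with the known-good picture w7
ps=[proj(c,[*fb(x,y),z]) for x,y,z in ((.062,.03,.075),(.062,-.03,.075),(.112,-.03,.075),(.112,.03,.075))]
m=np.zeros(im.shape[:2],np.uint8); cv2.fillPoly(m,[np.int32(ps)],1)
g=cv2.cvtColor(im,cv2.COLOR_BGR2GRAY)[m>0]; print("chamber grey mean/std",g.mean(),g.std())
ps=[proj(c,[*fb(0,y),.099]) for y in (.035,-.035)]; print("flap px",ps)
for n in ("wheel_1",):
    for o in finder.recognise("wrist",n)[:5]: print(round(o["p"],2),np.round(o["rect"]))
E
python3 chk.py w12.png; python3 -c "
import cv2;a=cv2.imread('pics/w7.png');print(cv2.cvtColor(a,6)[60:150,345:440].mean(),cv2.cvtColor(a,6)[60:150,345:440].std())"
```

```text
26.0 box [-0.0059  0.0586] z 0.20659300315389054 F [ 0.6211 -0.4484  0.0765] 0.987420552513771 yaw 108.58431901620094
chamber grey mean/std 207.42503276539975 1.8989760206075665
flap px [array([351.2101, 232.7309]), array([458.0124, 233.657 ])]
0.7 [507.   2. 584.  24.]
196.88783625730994 5.2798129836935495
```

step_arm(
  series=[-1,0.2,0.1,0,0,0,0,-1,0.4,0.35,0,0,0,0,-1,0.4,0.35,0,0,0,0,-1,0.4,0.35,0,0,0,0,-1,0.4,0.35,0,0,0,0,-1,0.3,0.17,0,0,0,0,-1,0,0,0,0,0,0,-1,0,0,0,0,0,0],
)

```text
time: 26.9
tool_pos: [0.4289, 0.0285, 0.2057]
eef_rot: [[-0.315, 0.949, 0.001], [0.949, 0.315, -0.003], [-0.003, -0.0, -1.0]]
force: [0.1, -1.4, -0.2]
opening: 1.005
gripper_force: 0.0
```

```bash
python3 look2.py 13.png; python3 -c "
from box import *
for t in ('magnifier','microscope_corner','keyboard_corner'):
    for o in finder.landmark_of('wrist',t)[:1]: print(t,o['p'],at(cam('wrist'),o['uv'],.03))"
```

```text
26.9 world [0.4289 0.0285 0.2057] [-0.3145  0.9492 -0.0034]
wrist 0.82 [288.  77. 376. 163.]
    0.011 [0.4187 0.1015] d 0.067413972360325
    0.02 [0.4182 0.1017] d 0.06561239783916407
wrist 0.7 [303. 181. 380. 258.]
    0.011 [0.4547 0.0244] d 0.06901220704827166
    0.02 [0.4533 0.0267] d 0.06716792121976914
wrist 0.64 [462. 225. 506. 266.]
    0.011 [0.5826 0.044 ] d 0.04371330679418162
    0.02 [0.5777 0.0457] d 0.04254511009845315
wrist 0.58 [216. 143. 265. 192.]
    0.011 [0.3568 0.0418] d 0.038579679160617275
    0.02 [0.358  0.0435] d 0.03754867379812509
top 0.68 [281. 220. 299. 254.]
    0.011 [0.4529 0.0132] d 0.05400436067050611
    0.02 [0.4516 0.0124] d 0.053467624540929765
microscope_corner 0.83 [ 0.4202 -0.0403  0.03  ]
keyboard_corner 0.81 [0.4533 0.168  0.03  ]
```

step_arm(
  series=[-1,-0.12,0.23,0.1,0,0,0,-1,0,0,0.4,0,0,0,-1,0,0,0.4,0,0,0,-1,0,0,0.4,0,0,0,-1,0,0,0.3,0,0,0,-1,0,0,0.2,0,0,0,-1,0,0,0.15,0,0,0,-1,0,0,0.1,0,0,0,-1,0,0,0.02,0,0,0,-1,0,0,0,0,0,0,1,0,0,0,0,0,0,1,0,0,0,0,0,0,1,0,0,0,0,0,0,1,0,0,0,0,0,0],
)

```text
time: 28.65
tool_pos: [0.4552, 0.0248, 0.0002]
eef_rot: [[-0.315, 0.949, 0.003], [0.949, 0.315, -0.001], [-0.002, 0.002, -1.0]]
force: [-4.0, -0.3, 17.7]
opening: 0.771
gripper_force: 39.4
```

step_arm(
  series=[1,0,0,-0.1,0,0,0,1,0,0,-0.2,0,0,0,1,0,0,-0.4,0,0,0,1,0,0,-0.4,0,0,0,1,0,0,-0.4,0,0,0,1,0,0,-0.4,0,0,0,1,0,0,-0.2,0,0,0,1,0,0,0,0,0,0],
)

```text
time: 29.45
tool_pos: [0.4554, 0.0254, 0.212]
eef_rot: [[-0.315, 0.949, 0.006], [0.949, 0.315, 0.001], [-0.001, 0.006, -1.0]]
force: [1.1, 0.0, -1.0]
opening: 0.762
gripper_force: 44.9
```

step_arm(
  series=[1,-0.1,-0.06,0,0,0,0,1,-0.35,-0.17,0,0,0,0,1,-0.35,-0.17,0,0,0,0,1,-0.35,-0.17,0,0,0,0,1,-0.35,-0.17,0,0,0,0,1,-0.35,-0.17,0,0,0,0,1,-0.35,-0.17,0,0,0,0,1,-0.35,-0.11,0.1,0,0,0,1,0,0,0.4,0,0,0,1,0,0,0.4,0,0,0,1,0,0,0.25,0,0,0,1,0,0,0.1,0,0,0,1,0,0,0,0,0,0],
)

```text
time: 30.75
tool_pos: [0.4205, -0.2551, 0.0836]
eef_rot: [[-0.314, 0.949, -0.001], [0.949, 0.314, -0.002], [-0.001, -0.002, -1.0]]
force: [0.2, 0.4, -0.7]
opening: 0.769
gripper_force: 44.9
```

```bash
python3 pos.py
```

```text
30.75 box [-0.0749 -0.0018] z 0.08357400864232793 F [ 0.1623  0.3565 -0.7472] 0.76891422826622 yaw 108.2869518205953
```

step_arm(
  series=[1,0,-0.015,0.05,0,0,0,1,0,0,0.03,0,0,0,1,0,0,0.015,0,0,0,1,0,0,0,0,0,0,-1,0,0,0,0,0,0,-1,0,0,0,0,0,0,-1,0,0,-0.02,0,0,0,-1,0,0,-0.2,0,0,0,0.3,0,0,-0.28,0,0,0,0.3,-0.25,0,0,0,0,0,0.3,-0.26,0,0,0,0,0,0.3,0,0,0,0,0,0],
)

```text
time: 31.95
tool_pos: [0.437, -0.3061, 0.1259]
eef_rot: [[-0.313, 0.95, 0.003], [0.95, 0.313, -0.004], [-0.005, 0.001, -1.0]]
force: [-0.7, 0.9, -0.1]
opening: 0.35
gripper_force: 0.0
```

```bash
python3 deck.py w14.png
```

```text
31.95 box [-0.1285 -0.0017] z 0.12588399978577924 F [-0.7301  0.8977 -0.0629] 0.3503657094548886 yaw 108.26274359348876
0.65 wheel box [-0.0759 -0.0012] d 0.06798362225156952
```

Same state as before; same push and treadle press.

step_arm(
  series=[0.3,0,-0.01,0.28,0,0,0,0.3,0,0,0.19,0,0,0,0.3,0,0,0,0,0,0,0.3,0.1,0,0,0,0,0,0.3,0.2,0,0,0,0,0,0.3,0.2,0,0,0,0,0,0.3,0.2,0,0,0,0,0,0.3,0.2,0,0,0,0,0,0.3,0.2,0,0,0,0,0,0.3,0.2,0,0,0,0,0,0.3,0.1,0,0,0,0,0,0.3,0.08,0,0,0,0,0,0.3,0.07,0,0,0,0,0,0.3,0.04,0,0,0,0,0,0.3,0,0,0,0,0,0],
)

```text
time: 33.55
tool_pos: [0.3855, -0.1527, 0.0779]
eef_rot: [[-0.315, 0.949, 0.002], [0.949, 0.315, -0.002], [-0.002, 0.001, -1.0]]
force: [-0.3, 0.0, 0.2]
opening: 0.354
gripper_force: 1.6
```

```bash
cat > chm.py <<'E'
import sys
exec(open("pos.py").read())
c,im=snap("wrist",sys.argv[1]); ref=cv2.imread("pics/w11.png")
h,w=im.shape[:2]; best=[]
# bore: brightest blob under the roof
g=cv2.cvtColor(im,cv2.COLOR_BGR2GRAY)
u=proj(c,[*fb(.078,0),.084]); x,y=np.int32(u)
cr=g[y-60:y+60,x-60:x+60]; ci=cv2.HoughCircles(cv2.medianBlur(cr,5),cv2.HOUGH_GRADIENT,1,100,param1=60,param2=12,minRadius=20,maxRadius=34)
if ci is not None:
    q=ci[0,0]; print("bore",q,tb(at(c,(q[0]+x-60,q[1]+y-60),.084)))
print("diff to w11",np.abs(im.astype(int)-ref)[100:330,200:420].mean())
E
python3 chm.py w15.png
```

```text
33.55 box [ 0.0333 -0.0004] z 0.07789906179590408 F [-0.3225  0.0019  0.2106] 0.3539854186297892 yaw 108.36686830671447
bore [57.5 60.5 26. ] [0.0781 0.0011]
diff to w11 6.046014492753623
```

step_arm(
  series=[0.3,-0.02,0,-0.15,0,0,0,0.3,0,0,-0.3,0,0,0,1,-0.1,-0.08,-0.4,0,0,0,1,-0.4,-0.28,0,0,0,0,1,-0.4,-0.28,0,0,0,0,1,-0.3,-0.22,0,0,0,0,1,-0.08,-0.08,0,0,0,0,1,0,0,0.3,0,0,0,1,0,0,0.3,0,0,0,1,0,0,0.2,0,0,0,1,0,0,0.2,0,0,0,1,0,0,0.15,0,0,0,1,0,0,0.1,0,0,0,1,0,0,0.03,0,0,0,1,0,0,0.01,0,0,0,1,0,0,0,0,0,0,1,0,0,0,0,0,0],
)

```text
time: 35.3
tool_pos: [0.338, -0.3046, 0.0346]
eef_rot: [[-0.314, 0.949, 0.002], [0.949, 0.314, -0.002], [-0.003, 0.001, -1.0]]
force: [-1.7, -3.0, 4.5]
opening: 0.002
gripper_force: 2.5
```

step_arm(
  series=[1,0,0,-0.15,0,0,0,1,0,0,-0.2,0,0,0,1,0,0,-0.3,0,0,0,-1,0,0,-0.4,0,0,0,-1,0.2,0.1,-0.4,0,0,0,-1,0.4,0.1,-0.4,0,0,0,-1,0.4,0.1,-0.1,0,0,0,-1,0.2,0.1,0,0,0,0,-1,0,0,0,0,0,0],
)

```text
time: 36.2
tool_pos: [0.3422, -0.2093, 0.2035]
eef_rot: [[-0.32, 0.947, 0.004], [0.947, 0.32, -0.001], [-0.003, 0.004, -1.0]]
force: [-0.5, -0.7, 0.8]
opening: 0.998
gripper_force: 0.0
```

```bash
python3 chk.py w16.png
```

```text
36.2 box [-0.0071  0.0583] z 0.2035117998011366 F [-0.4919 -0.6713  0.8091] 0.997614155685338 yaw 108.65692830540387
chamber grey mean/std 208.49091141833077 1.9284551887695902
flap px [array([351.2958, 231.9996]), array([459.4308, 233.0611])]
```

step_arm(
  series=[-1,0.2,0.1,0,0,0,0,-1,0.4,0.3,0,0,0,0,-1,0.4,0.3,0,0,0,0,-1,0.4,0.3,0,0,0,0,-1,0.4,0.3,0,0,0,0,-1,0.4,0.2,0,0,0,0,-1,0.27,0.12,0,0,0,0,-1,0,0,0,0,0,0,-1,0,0,0,0,0,0],
)

```text
time: 37.2
tool_pos: [0.4177, 0.0725, 0.202]
eef_rot: [[-0.315, 0.949, 0.002], [0.949, 0.315, -0.006], [-0.006, 0.0, -1.0]]
force: [0.7, -0.6, -0.4]
opening: 1.001
gripper_force: 0.0
```

```bash
python3 look2.py 17.png
```

```text
37.2 world [0.4177 0.0725 0.202 ] [-0.3155  0.9489 -0.0063]
wrist 0.9 [287. 135. 368. 217.]
    0.011 [0.4187 0.1013] d 0.0675246092509229
    0.02 [0.4179 0.1027] d 0.06569860339351694
top 0.89 [237. 238. 259. 270.]
    0.011 [0.4221 0.0868] d 0.04704966289196591
    0.02 [0.4211 0.0853] d 0.046582047802277864
```

step_arm(
  series=[-1,0.28,0.1,0.1,0,0,0,-1,0,0,0.4,0,0,0,-1,0,0,0.4,0,0,0,-1,0,0,0.4,0,0,0,-1,0,0,0.3,0,0,0,-1,0,0,0.2,0,0,0,-1,0,0,0.13,0,0,0,-1,0,0,0.1,0,0,0,-1,0,0,0,0,0,0,-1,0,0,0,0,0,0,1,0,0,0,0,0,0,1,0,0,0,0,0,0,1,0,0,0,0,0,0,1,0,0,0,0,0,0],
)

```text
time: 38.8
tool_pos: [0.4194, 0.1025, 0.0002]
eef_rot: [[-0.316, 0.949, 0.005], [0.949, 0.316, -0.003], [-0.005, 0.003, -1.0]]
force: [-4.2, -0.4, 16.9]
opening: 0.767
gripper_force: 39.8
```

step_arm(
  series=[1,0,0,-0.1,0,0,0,1,0,0,-0.2,0,0,0,1,0,0,-0.4,0,0,0,1,0,0,-0.4,0,0,0,1,0,0,-0.4,0,0,0,1,0,0,-0.4,0,0,0,1,0,0,-0.2,0,0,0,1,0,0,0,0,0,0],
)

```text
time: 39.6
tool_pos: [0.4191, 0.1036, 0.2121]
eef_rot: [[-0.316, 0.949, 0.007], [0.949, 0.316, -0.001], [-0.003, 0.006, -1.0]]
force: [-0.0, 0.7, -1.4]
opening: 0.765
gripper_force: 44.8
```

```bash
python3 - <<'E'
from box import *
s=ctrl.observe(); p=s["tool_pos"]; d=fb(-.075,0)-p[:2]; R=s["eef_rot"]; print(s["time"],p,R[:2,0]@d,R[:2,1]@d)
E
```

```text
39.6 [0.4191 0.1036 0.2121] -0.340867049002697 -0.11401069242625705
```

step_arm(
  series=[1,-0.11,-0.04,0,0,0,0,1,-0.4,-0.13,0,0,0,0,1,-0.4,-0.13,0,0,0,0,1,-0.4,-0.13,0,0,0,0,1,-0.4,-0.13,0,0,0,0,1,-0.4,-0.13,0,0,0,0,1,-0.4,-0.13,0,0,0,0,1,-0.4,-0.13,0,0,0,0,1,-0.4,-0.13,0,0,0,0,1,-0.1,-0.06,0.1,0,0,0,1,0,0,0.4,0,0,0,1,0,0,0.4,0,0,0,1,0,0,0.25,0,0,0,1,0,0,0.1,0,0,0,1,0,0,0,0,0,0],
)

```text
time: 41.1
tool_pos: [0.4168, -0.2575, 0.0849]
eef_rot: [[-0.315, 0.949, 0.001], [0.949, 0.315, -0.004], [-0.004, -0.001, -1.0]]
force: [-0.3, 0.1, 0.1]
opening: 0.763
gripper_force: 44.8
```

```bash
python3 pos.py
```

```text
41.1 box [-0.076   0.0024] z 0.08491625878616449 F [-0.2558  0.1397  0.0692] 0.7627624800339549 yaw 108.35571283386894
```

step_arm(
  series=[1,0,0.025,0.06,0,0,0,1,0,0,0.03,0,0,0,1,0,0,0.015,0,0,0,1,0,0,0,0,0,0,-1,0,0,0,0,0,0,-1,0,0,0,0,0,0,-1,0,0,-0.02,0,0,0,-1,0,0,-0.2,0,0,0,0.3,0,0,-0.28,0,0,0,0.3,-0.25,0,0,0,0,0,0.3,-0.25,0,0,0,0,0,0.3,0,0,0,0,0,0],
)

```text
time: 42.3
tool_pos: [0.4368, -0.306, 0.1263]
eef_rot: [[-0.315, 0.949, 0.004], [0.949, 0.315, -0.006], [-0.008, 0.002, -1.0]]
force: [-0.2, 0.2, 1.2]
opening: 0.357
gripper_force: 0.0
```

```bash
python3 deck.py w18.png
```

```text
42.3 box [-0.1283 -0.0015] z 0.12628182015095163 F [-0.181   0.2103  1.2137] 0.3565103760703255 yaw 108.33874410805834
0.71 wheel box [-0.077 -0.001] d 0.06758360190422841
```

step_arm(
  series=[0.3,0,-0.01,0.28,0,0,0,0.3,0,0,0.18,0,0,0,0.3,0,0,0,0,0,0,0.3,0.1,0,0,0,0,0,0.3,0.2,0,0,0,0,0,0.3,0.2,0,0,0,0,0,0.3,0.2,0,0,0,0,0,0.3,0.2,0,0,0,0,0,0.3,0.2,0,0,0,0,0,0.3,0.2,0,0,0,0,0,0.3,0.1,0,0,0,0,0,0.3,0.08,0,0,0,0,0,0.3,0.07,0,0,0,0,0,0.3,0.04,0,0,0,0,0,0.3,0,0,0,0,0,0],
)

```text
time: 43.9
tool_pos: [0.3851, -0.1528, 0.0788]
eef_rot: [[-0.316, 0.949, 0.003], [0.949, 0.316, -0.004], [-0.005, 0.002, -1.0]]
force: [-0.5, 1.7, 1.0]
opening: 0.348
gripper_force: 1.2
```

```bash
python3 chm.py w19.png
```

```text
43.9 box [0.0334 0.    ] z 0.07879434365580093 F [-0.5148  1.6675  0.999 ] 0.3476118686932254 yaw 108.44473023338736
bore [57.5 58.5 26.1] [0.0787 0.0009]
diff to w11 2.9492621870882743
```

step_arm(
  series=[0.3,-0.02,0,-0.15,0,0,0,0.3,0,0,-0.3,0,0,0,1,-0.1,-0.08,-0.4,0,0,0,1,-0.4,-0.28,0,0,0,0,1,-0.4,-0.28,0,0,0,0,1,-0.3,-0.22,0,0,0,0,1,-0.08,-0.08,0,0,0,0,1,0,0,0.3,0,0,0,1,0,0,0.3,0,0,0,1,0,0,0.2,0,0,0,1,0,0,0.2,0,0,0,1,0,0,0.15,0,0,0,1,0,0,0.11,0,0,0,1,0,0,0.03,0,0,0,1,0,0,0.01,0,0,0,1,0,0,0,0,0,0,1,0,0,0,0,0,0],
)

```text
time: 45.65
tool_pos: [0.3392, -0.3011, 0.0349]
eef_rot: [[-0.316, 0.949, 0.004], [0.949, 0.316, -0.005], [-0.006, 0.002, -1.0]]
force: [-2.2, -2.3, 4.9]
opening: -0.003
gripper_force: 2.5
```

step_arm(
  series=[1,0,0,-0.15,0,0,0,1,0,0,-0.2,0,0,0,1,0,0,-0.3,0,0,0,-1,0,0,-0.4,0,0,0,-1,0.2,0.1,-0.4,0,0,0,-1,0.4,0.1,-0.4,0,0,0,-1,0.4,0.1,-0.1,0,0,0,-1,0.2,0.1,0,0,0,0,-1,0,0,0,0,0,0],
)

```text
time: 46.55
tool_pos: [0.3431, -0.2073, 0.2012]
eef_rot: [[-0.321, 0.947, 0.006], [0.947, 0.321, -0.004], [-0.006, 0.004, -1.0]]
force: [-0.0, -0.5, -0.9]
opening: 0.996
gripper_force: 0.0
```

```bash
python3 chk.py w20.png; python3 - <<'E'
from h import *
a=cv2.imread("pics/w20.png"); d,jm=snap("scene")
cv2.imwrite("pics/f.png",np.hstack([cv2.resize(a,(440,330)),cv2.resize(jm[190:355,220:400],(360,330))]))
for t in ("magnifier","paste_jar"):
    for o in finder.landmark_of("scene",t)[:1]: print(t,o["p"],at(d,o["uv"],0))
E
```

```text
46.55 box [-0.0054  0.0568] z 0.20116991784678329 F [-0.0064 -0.4913 -0.9072] 0.9955486421555129 yaw 108.73949952855138
chamber grey mean/std 211.0528738492162 1.9403434352424873
flap px [array([349.0555, 235.1486]), array([457.9504, 236.3001])]
0.66 [339. 223. 398. 245.]
magnifier 0.71 [0.36163183 0.05292006 0.        ]
paste_jar 0.59 [0.58383795 0.04716036 0.        ]
```

View pics/f.png

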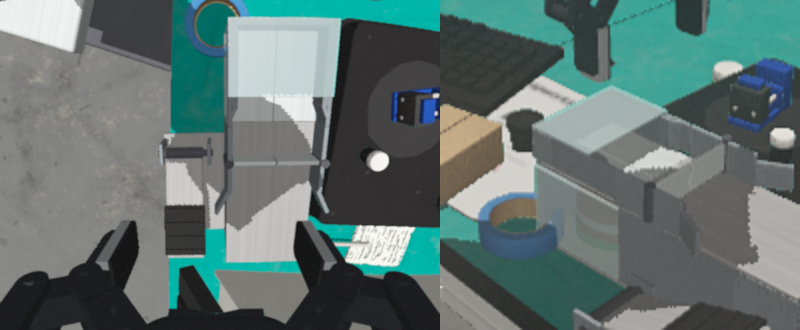

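The final picture shows an empty chamber with the trap and flap shut, the treadle up, and the stack of wheels behind the hopper window (scene half, around (597,225)). No wheels are left on the mat, and the loupe and jar are in place.

```bash
python3 -c "
from station import ctrl
print(ctrl.hand_in())"
```

```text
the job is handed in; nothing more can be done
None
```

I put all four wheels through the flap and dropped them into the hopper. The last pictures show the flap and trap shut, the treadle up, and the loupe and jar in place; I handed the job in at about 47 s, and it returned no verdict.

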